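# Slide the long slat out of the planing jig and lay it across the block

### The job

Two thin wooden slats lie sunk in the grooves of the planing jig, where their edges cannot be gripped. Slide the longer slat along its groove until about a third of its length sticks out over the jig's open left end, pick it up there, and lay it flat and square across the short way of the big pale wooden block, balanced about its middle, so that its edges can be oiled. Do not let the long slat fall on the desk, and leave the shorter slat lying where it is.

Things in the scene. Friction and masses are not known exactly. Their poses are not given: they have to be found in the camera images.
- long_slat_center (a point): the longer slat: plain light wood, 46 mm wide (its x), 200 mm long (its y), 8 mm thick (its z, up), about 55 g, loose; this point is its very centre, half-way up. It lies in one of the jig's two grooves, its y axis along the groove and pointing to the open end; its top stands 1 mm above the rails.
- short_slat_center (a point): the shorter slat: same wood, 46 x 130 x 8 mm (x, y, z), loose, in the other groove; this point is its very centre, half-way up. It stays where it is.
- planing_jig: fixed board 150 (x) x 320 (y) x 30 mm; origin: centre of its underside, z up. Three rails 7 mm high on it leave two grooves along y, 50 mm wide, centred at x = -35 and +35 mm, floor 30 mm above the desk. They are open at y = +160 mm (left end seen from the robot); at y = -145 mm a stop, 14 mm above the floor, closes them. 50 mm or more of groove is empty between slat and stop: room to push.
- pale_block: the big pale wooden block left of the jig: 75 mm (its x) by 140 mm (its y) by 32 mm high, lying loose and flat on the desk, 0.22 kg, origin at the centre of its underside, z up. The slat is to lie across it along the block's x (either way round).

How it is judged:
By the outcome, as a careful person would: the job done as asked, in the order asked, and still so for the second after the job is handed in, with the robot touching nothing.
It also fails if it takes over 50 s, if anything falls off the work surface, if the arm or the gripper's body presses on something with over 40 N, if the wrist force passes 120 N, or if a joint passes its speed limit or range.

### The arm

A 7-joint arm with a two-finger parallel gripper is mounted at the origin on a cart in front of the work surface, level with it; the furniture and walls round the work are solid. World frame = base frame: x ahead of the robot, y to its left, z up, the work surface at z = 0. Lengths are in m, angles in rad, forces in N, time in s.
With the tool pointing down it reaches from about 0.425 to 0.875 m from the base axis. Payload 4.7 kg.
Tool frame: the origin (TCP) lies at the very end of the fingers, on their centre line; the grasp point (between the pads) lies ctrl.pinch_z behind it (ctrl.pinch_z is the distance from the TCP to the grasp point, in m); x points along the fingers, y is the direction in which the jaws open and shut, and the axes are right-handed (so a half turn about x gives the same grasp; the last joint's range is limited). The gripper opens to 87 mm and grips with 3 to 60 N. Pads are 19 mm wide; open, the fingers measure 117 mm over their backs; the gripper's body (75 mm by 190 mm) begins 51 mm behind the grasp point.
Start: joints at [-1.32, 0.321, -0.07, 1.45, 0.023, 1.371, -0.057], TCP at [0.153, 0.632, 0.223] pointing down, gripper open.
Joint ranges: [-2.86, 2.86], [-0.3, 2.09], [-1.38, 1.24], [0.06, 2.45], [-1.56, 4.7], [0.09, 2.05], [-2.69, 2.69]. Speed limits (rad/s): [2.57, 2.57, 3.14, 3.14, 3.14, 3.14, 3.14].

### API

Orientations are given as a rotation vector (axis times angle).
In Python, from bench import get_state, get_image, camera_info, order, ctrl gives the robot as it stands.
- The arm moves only by the tool jog_arm, never from a script. Its arguments are lists of equal length, an entry for each row: "claw": the finger opening in mm, from 0 to 87; "xyz": the shift along the tool's x, y, z in mm, a list of three; "roll": the turn about the tool's x in degrees. In form: {"claw": [claw, ...], "xyz": [[tx, ty, tz], ...], "roll": [roll, ...]}. A call has 1 to 5 rows; each row is the pose to reach, as a shift and turn from the pose measured when the call began, along the tool's axes at that moment; what a row does not reach only later rows make up. A row lasts 1/10 s, in which the tool goes at most 50 mm and 8.59 degrees, less where a joint would pass 70% of its speed; a pose out of reach is approached as far as the arm can. A call with a gripper value outside its range is refused whole. The fingers move at their own pace and stop on an object; "force" is the grip in N (left out, the last holds). Time passes only in rows, so rows that repeat a pose let the fingers close. It gives the time, the measured TCP pose, the force and the opening at its end, in the units of the state.
- get_state(): the state, without advancing time (a new reading comes with each control period).
- get_image(name): name is "scene" or "top" or "wrist"; returns (picture, depth): 400x640x3 uint8, red, green, blue; 400x640 float32, m along the optical axis (not along the pixel's ray), 0 where there is no reading.
- camera_info(name): a dict with "intrinsics" (3x3 intrinsics, pixels), "dist" ([k1, k2, p1, p2, k3] as OpenCV has them; the pictures are not rectified), "rvec" (rotation vector, rad) and "tvec" (3), from world to camera coordinates, as OpenCV has them; the wrist camera has in their place "tool_from_camera" (4x4, takes a point from camera to tool coordinates, whose origin is the TCP and whose axes are the tool frame's). Camera axes: x right, y down, z forward; pixel columns grow to the right and rows downward; lengths in m; the calibration is good to about 2 mm. A picture is of the moment at which its call begins: read the wrist's pose just before it. camera_info takes no time and is no camera call.
- order.close_job(): hands the job in, once; it reports no verdict.
The state is a dict: "time": time; "joint_positions": joint angles; "qd": joint speeds; "joint_torque": joint torques, N m; "position": TCP position; "tool_rot": TCP orientation; "ft_force": force on the tool from outside, world axes, zero at the start; "torque": the same for the moment, N m; "grip_width": opening from 0.0 (shut) to 1.0 (fully open).
Only numpy, scipy, OpenCV 4.12 (cv2) and the standard library are available. Lean on these libraries where they do the work, as an engineer would, in place of code of your own. Each camera call takes 0.05 s, during which the arm holds its last target. There are 200 camera calls.

## Working session

There is one attempt and no reset: what is moved stays moved. The work goes in short steps, Python scripts to look and compute and a tool call to move; the robot and the scene stay as the last step left them, time stands still between calls to the robot, and variables do not carry over. Pictures are saved under pics/ and viewed, about 8 in all and at most 12, crops included, and the job is handed in when it is done.

Besides the shell and the picture viewer there is one more tool, called as name(argument=value, ...) on one line, values as JSON. jog_arm: Moves the arm, as the interface text tells. Its arguments: {"type":"object","properties":{"claw":{"type":"array"},"xyz":{"type":"array"},"roll":{"type":"array"},"force":{"type":"number"}},"required":["claw","xyz","roll"]}

```bash
mkdir -p pics
cat > h.py <<'E'
import numpy as np, cv2, json
from scipy.spatial.transform import Rotation as R
from bench import get_state, get_image, camera_info, order, ctrl
def save(n,im): cv2.imwrite('pics/'+n,im[:,:,::-1])
def cam(name,st=None):
    c=camera_info(name);K=np.array(c['intrinsics']);d=np.array(c['dist'])
    if name=='wrist':
        T=np.array(c['tool_from_camera']);Rt=R.from_rotvec(st['tool_rot']).as_matrix()
        Rw=Rt@T[:3,:3];o=Rt@T[:3,3]+np.array(st['position'])
    else:
        Rc=R.from_rotvec(np.ravel(c['rvec'])).as_matrix();Rw=Rc.T;o=-Rc.T@np.ravel(c['tvec'])
    return K,d,Rw,o
def topl(px,z,C):
    K,d,Rw,o=C
    p=cv2.undistortPoints(np.array(px,float).reshape(-1,1,2),K,d).reshape(-1,2)
    r=np.c_[p,np.ones(len(p))]@Rw.T
    return o+r*((z-o[2])/r[:,2])[:,None]
def world(depth,C):
    K,d,Rw,o=C;h,w=depth.shape
    u,v=np.meshgrid(np.arange(w),np.arange(h))
    p=cv2.undistortPoints(np.stack([u,v],-1).reshape(-1,1,2).astype(float),K,d).reshape(-1,2)
    P=np.c_[p,np.ones(len(p))]*depth.reshape(-1,1)
    return (P@Rw.T+o).reshape(h,w,3)
E
python3 - <<'E'
from h import *
s=get_state();print(s['time'],s['position'],s['tool_rot'],s['ft_force'],s['grip_width'],ctrl.pinch_z)
print(R.from_rotvec(s['tool_rot']).as_matrix().round(3))
im,d=get_image('top');save('top.png',im);np.save('topd.npy',d);np.save('topi.npy',im)
im,d=get_image('scene');save('scene.png',im)
C=cam('top');print(C[3],C[2].round(3))
E
```

```text
0.0 [0.15239488 0.63130544 0.22144504] [ 0.18438632  1.56293177 -0.18742014] [ 0.27422616  0.47435915 -0.33256511] 0.9966927159430412 0.0187
[[-0.     0.235  0.972]
 [-0.002  0.972 -0.235]
 [-1.    -0.002  0.   ]]
[0.47963971 0.10922049 0.9134806 ] [[ 0.013 -0.998  0.06 ]
 [-1.    -0.013 -0.004]
 [ 0.005 -0.06  -0.998]]
```

View pics/top.png

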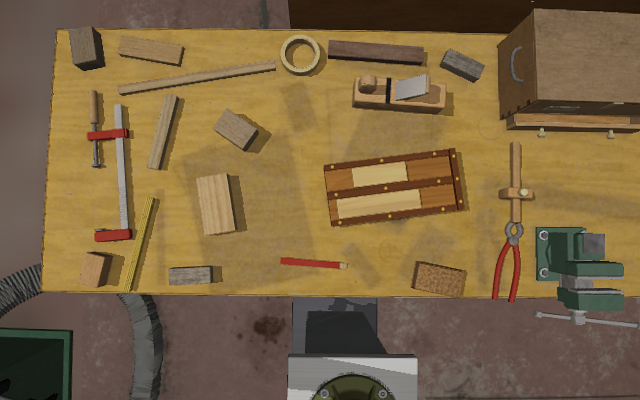

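View pics/scene.png

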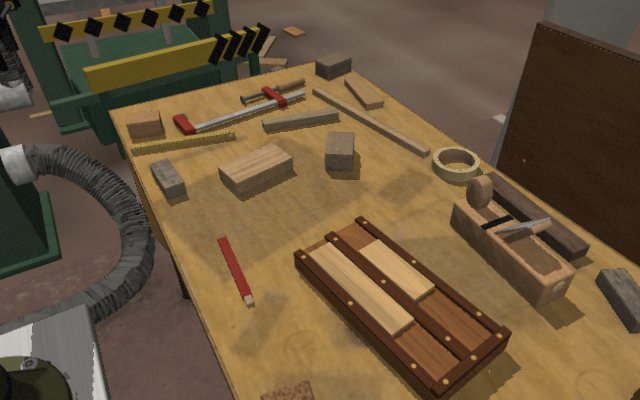

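The top view shows the long slat in the lower groove (centre about (379,204)), the short slat in the upper groove (379,174), the open jig end at about column 328, and the pale block at (215,204).

Run:
```python
from h import *
im=np.load('topi.npy');C=cam('top')
print(C[0][0])
hsv=cv2.cvtColor(im,cv2.COLOR_RGB2HSV)
for p in [(379,204),(379,174),(215,204),(275,170),(430,200)]: print(p,hsv[p[1],p[0]])
def rect(seed,z,tol,roi):
    x0,y0,x1,y1=roi
    m=(np.abs(hsv.astype(int)-hsv[seed[1]-2:seed[1]+3,seed[0]-5:seed[0]+6].reshape(-1,3).mean(0))<tol).all(2).astype(np.uint8)
    mm=np.zeros_like(m);mm[y0:y1,x0:x1]=m[y0:y1,x0:x1]
    mm=cv2.morphologyEx(mm,cv2.MORPH_CLOSE,np.ones((3,3)));mm=cv2.morphologyEx(mm,cv2.MORPH_OPEN,np.ones((3,3)))
    c=max(cv2.findContours(mm,cv2.RETR_EXTERNAL,cv2.CHAIN_APPROX_NONE)[0],key=cv2.contourArea)
    W=topl(c.reshape(-1,2),z,C)[:,:2].astype(np.float32)
    r=cv2.minAreaRect(W*1000);b=cv2.boxPoints(r)
    cv2.drawContours(vis,[c],-1,(0,255,0),1)
    print(r);print(b.round(0).tolist())
vis=im.copy()
rect((379,204),.038,(8,40,40),(325,180,440,230))
rect((379,174),.038,(8,40,40),(340,155,440,195))
rect((215,204),.032,(8,30,40),(185,160,250,245))
save('vis.png',cv2.resize(vis[140:250,170:480],None,fx=2.5,fy=2.5))
```

```text
[367.82072042   0.         311.32991621]
(379, 204) [ 19 119 186]
(379, 174) [ 22 104 191]
(215, 204) [ 19  95 183]
(275, 170) [ 19 145 149]
(430, 200) [ 15 178 143]
((526.649658203125, -54.76847839355469), (47.16577911376953, 200.09312438964844), 8.223278999328613)
[[489.0, 41.0], [518.0, -157.0], [564.0, -150.0], [536.0, 48.0]]
((597.2852783203125, -56.07746887207031), (46.60775375366211, 130.00779724121094), 7.994926929473877)
[[565.0, 5.0], [583.0, -124.0], [629.0, -117.0], [611.0, 12.0]]
((525.9096069335938, 333.243896484375), (203.8534393310547, 155.45411682128906), 1.3077538013458252)
[[422.0, 409.0], [426.0, 253.0], [630.0, 258.0], [626.0, 413.0]]
```

View pics/vis.png

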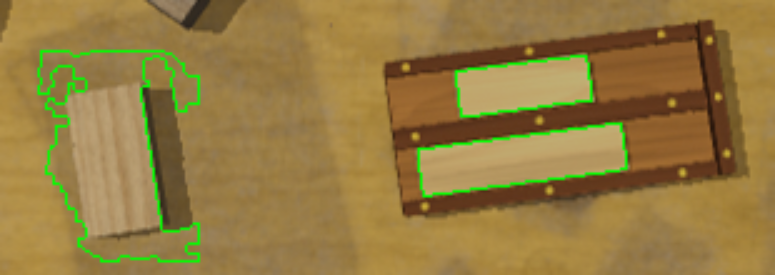

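The slat contours fit well. The block mask leaked, so I'll measure the block and the jig end by depth.

Run:
```python
from h import *
d=np.load('topd.npy');C=cam('top');P=world(d,C)
print('desk z',np.median(P[150:160,270:300,2]))
m=((P[...,2]>.022)&(P[...,2]<.045)&(d>0)).astype(np.uint8)
mm=np.zeros_like(m);mm[165:245,190:247]=m[165:245,190:247]
c=max(cv2.findContours(mm,cv2.RETR_EXTERNAL,cv2.CHAIN_APPROX_NONE)[0],key=cv2.contourArea)
W=topl(c.reshape(-1,2),.032,C)[:,:2]*1000
print('block',cv2.minAreaRect(W.astype(np.float32)),np.median(P[195:215,208:222,2]))
u=np.array([-np.sin(np.radians(8.15)),np.cos(np.radians(8.15))]);v=np.array([u[1],-u[0]])
e=topl([(325,166),(331.6,226)],.037,C)[:,:2]
s=np.array([.5266,-.0548]);print('jig end along u from slat centre',(e-s)@u)
M=((P[...,2]>.020)&(P[...,2]<.06)&(d>0));q=P[M][:,:2]-s
a,b=q@u,q@v;k=(b>-.05)&(b<.12)&(np.abs(a)<.26);print(np.percentile(a[k],[.5,99.5]),np.percentile(b[k],[.5,99.5]))
# obstacles
for n,z0 in [('hi',.06)]:
    M=((P[...,2]>z0)&(d>0)&(P[...,0]>.3)).astype(np.uint8)
    for c in cv2.findContours(M,cv2.RETR_EXTERNAL,cv2.CHAIN_APPROX_SIMPLE)[0]:
        if cv2.contourArea(c)>20:
            w=P[c[:,0,1],c[:,0,0]];print(w.min(0).round(2),w.max(0).round(2))
```

```text
desk z 0.0005571815213316067
block ((521.4208984375, 336.1184387207031), (138.00338745117188, 77.75627136230469), 10.538856506347656) 0.03279404072615649
jig end along u from slat centre [0.11512434 0.11843758]
[-0.19896564  0.11731482] [-0.03799571  0.1086375 ]
[ 0.3  -0.58  0.06] [ 0.46 -0.47  0.14]
[ 0.55 -0.4   0.06] [ 0.56 -0.38  0.07]
[ 0.78 -0.08  0.06] [ 0.83 -0.06  0.06]
[ 0.77 -0.19  0.06] [ 0.82 -0.08  0.12]
[ 0.78 -0.04  0.06] [0.83 0.   0.12]
[ 0.74 -0.69  0.06] [ 0.95 -0.35  0.17]
```

```bash
cat > to.py <<'E'
import sys
from h import *
# usage: to.py x y z(mm) yaw_of_tool_y(deg): prints jog numbers from present pose
s=get_state();Rt=R.from_rotvec(s['tool_rot']).as_matrix();p=np.array(s['position'])*1000
g=np.array([float(a) for a in sys.argv[1:4]]);yaw=np.degrees(np.arctan2(Rt[1,1],Rt[0,1]))
print('t',round(s['time'],2),'pos',p.round(1),'yaw',yaw.round(2),'tilt',Rt[:,0].round(3),'F',np.round(s['ft_force'],1),'w',round(s['grip_width']*87,1))
print('xyz',(Rt.T@(g-p)).round(1),'roll',round(yaw-float(sys.argv[4]),1))
E
python3 to.py 500 350 221 8.2
```

```text
t 0.1 pos [152.4 631.4 221.6] yaw 76.44 tilt [-0.    -0.002 -1.   ] F [-0.1 -0.3 -0.1] w 87.3
xyz [   0.9 -192.   403.9] roll 68.2
```

jog_arm(claw=[0, 0, 0, 0, 0], xyz=[[0, -191, 404], [0, -191, 404], [0, -191, 404], [0, -191, 404], [0, -191, 404]], roll=[68, 68, 68, 68, 68])

```text
time: 0.6
position: [0.3482, 0.4731, 0.2219]
tool_rot: [0.773, 1.428, -0.775]
ft_force: [-0.5, -0.7, 0.4]
grip_width: 0.635
```

```bash
python3 to.py 530 150 180 8.2
```

```text
t 0.6 pos [348.2 473.1 221.9] yaw 33.12 tilt [-0.    -0.001 -1.   ] F [-0.5 -0.7  0.4] w 55.2
xyz [ 42.3 -24.2 369.9] roll 24.9
```

jog_arm(claw=[0, 0, 0, 0, 0], xyz=[[42, -24, 370], [42, -24, 370], [42, -24, 370], [42, -24, 370], [42, -24, 370]], roll=[25, 25, 25, 25, 25])

```text
time: 1.1
position: [0.4695, 0.2564, 0.1939]
tool_rot: [1.103, 1.272, -1.105]
ft_force: [0.8, 0.7, 0.2]
grip_width: 0.176
```

```bash
python3 to.py 543.6 -173.6 120 8.2
```

```text
t 1.1 pos [469.5 256.4 193.9] yaw 8.12 tilt [-0.001 -0.001 -1.   ] F [0.8 0.7 0.2] w 15.3
xyz [ 74.4  12.7 436.1] roll -0.1
```

jog_arm(claw=[0, 0, 0, 0, 0], xyz=[[74, 13, 436], [74, 13, 436], [74, 13, 436], [74, 13, 436], [74, 13, 436]], roll=[0, 0, 0, 0, 0])

```text
time: 1.6
position: [0.5109, 0.0136, 0.1523]
tool_rot: [1.103, 1.273, -1.105]
ft_force: [0.1, 0.3, -0.2]
grip_width: 0.005
```

jog_arm(claw=[0, 0, 0, 0, 0], xyz=[[31, 5, 187], [31, 5, 187], [31, 5, 187], [31, 5, 187], [31, 5, 187]], roll=[0, 0, 0, 0, 0])

```text
time: 2.1
position: [0.5405, -0.1786, 0.1206]
tool_rot: [1.106, 1.267, -1.116]
ft_force: [-0.9, -0.1, -0.5]
grip_width: 0.003
```

```bash
python3 to.py 543.6 -173.6 34 8.2
python3 - <<'E'
from h import *
s=get_state();im,d=get_image('wrist');save('w1.png',im);C=cam('wrist',s)
print(C[3],C[2].round(2));np.save('w1.npy',im)
E
```

```text
t 2.1 pos [ 540.5 -178.6  120.6] yaw 7.57 tilt [-0.002 -0.006 -1.   ] F [-0.9 -0.1 -0.5] w 0.3
xyz [86.6  4.  -5. ] roll -0.6
[ 0.5301978  -0.0955371   0.28305015] [[ 0.99  0.13  0.04]
 [ 0.13 -0.94 -0.31]
 [-0.    0.31 -0.95]]
```

View pics/w1.png

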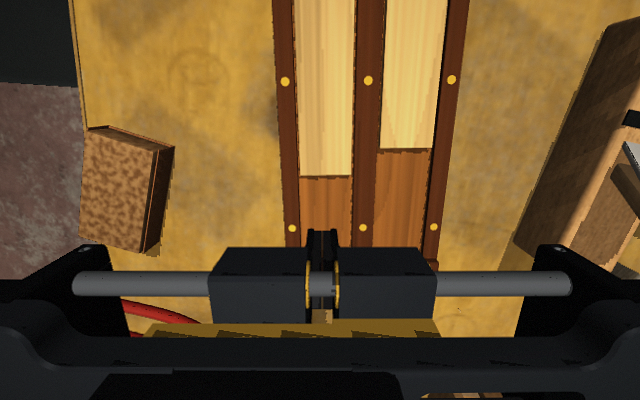

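The wrist view shows the slat's near end at row 176, columns 300-353, and the shut fingers at column 321, above the empty part of the groove.

```bash
python3 - <<'E'
from h import *
s=get_state();C=cam('wrist',s)
q=topl([(300,176.5),(353,175),(327,175.5)],.038,C)[:,:2];print(q)
g=topl([(298,190),(351,190)],.037,C)[:,:2];print(g)
u=np.array([-np.sin(np.radians(8.2)),np.cos(np.radians(8.2))]);print((q-np.array([.5266,-.0548]))@u)
E
python3 to.py 542.5 -173.6 50 8.2
```

```text
[[ 0.51838425 -0.15448947]
 [ 0.5653433  -0.14663774]
 [ 0.54230216 -0.15027181]]
[[ 0.51794139 -0.16762764]
 [ 0.56605067 -0.16100585]]
[-0.09749846 -0.09642472 -0.09673531]
t 2.15 pos [ 541.  -174.6  120.7] yaw 7.76 tilt [-0.002 -0.003 -1.   ] F [-0.4  1.2 -0.2] w 0.5
xyz [70.7  1.8 -1. ] roll -0.4
```

jog_arm(claw=[0, 0, 0, 0, 0], xyz=[[40, 2, -1], [60, 2, -1], [74, 2, -1], [81, 2, -1], [84, 2, -1]], roll=[0, 0, 0, 0, 0])

```text
time: 2.65
position: [0.5428, -0.1728, 0.0365]
tool_rot: [1.105, 1.271, -1.111]
ft_force: [0.3, -0.2, -0.0]
grip_width: 0.004
```

```bash
python3 to.py 542.5 -173.6 33.5 8.2
```

```text
t 2.65 pos [ 542.8 -172.8   36.5] yaw 7.83 tilt [-0.003 -0.002 -1.   ] F [ 0.3 -0.2 -0. ] w 0.3
xyz [ 3.  -0.4  0.8] roll -0.4
```

jog_arm(claw=[0, 0, 0, 0, 0], xyz=[[2.5, 0, 0], [2.5, 0, -6], [2.5, 0, -11], [2.5, 0, -16], [2.5, 0, -21]], roll=[-0.4, -0.4, -0.4, -0.4, -0.4])

```text
time: 3.15
position: [0.5402, -0.1514, 0.0344]
tool_rot: [1.1, 1.274, -1.105]
ft_force: [-0.8, -0.9, -0.5]
grip_width: 0.006
```

```bash
python3 to.py 529.2 -80.2 34 8.2
```

```text
t 3.15 pos [ 540.2 -151.4   34.4] yaw 8.24 tilt [-0.002 -0.002 -1.   ] F [-0.8 -0.9 -0.5] w 0.5
xyz [  0.2  -0.7 -72.1] roll 0.0
```

jog_arm(claw=[0, 0, 0, 0, 0], xyz=[[0, 0, -7], [0, 0, -14], [0, 0, -21], [0, 0, -28], [0, 0, -34]], roll=[0, 0, 0, 0, 0])

```text
time: 3.65
position: [0.5352, -0.117, 0.0343]
tool_rot: [1.1, 1.274, -1.105]
ft_force: [-0.1, -1.1, -0.6]
grip_width: 0.002
```

jog_arm(claw=[0, 0, 0, 0, 0], xyz=[[0, 0, -7], [0, 0, -14], [0, 0, -20], [0, 0, -25], [0, 0, -28]], roll=[0, 0, 0, 0, 0])

```text
time: 4.15
position: [0.5312, -0.0887, 0.0343]
tool_rot: [1.1, 1.274, -1.104]
ft_force: [0.1, 0.1, -0.1]
grip_width: 0.005
```

```bash
cat > look.py <<'E'
import sys
from h import *
im,d=get_image('top');np.save('topi2.npy',im);np.save('topd2.npy',d);save(sys.argv[1],cv2.resize(im[140:250,170:480],None,fx=2.5,fy=2.5))
im,d=get_image('scene');save('s_'+sys.argv[1],im)
E
python3 look.py p2.png; python3 to.py 530.2 -80 34 8.2
```

```text
t 4.25 pos [531.2 -88.7  34.2] yaw 8.3 tilt [-0.002 -0.002 -1.   ] F [-0.   0.9 -0.9] w 0.7
xyz [ 0.2  0.3 -8.8] roll 0.1
```

View pics/p2.png

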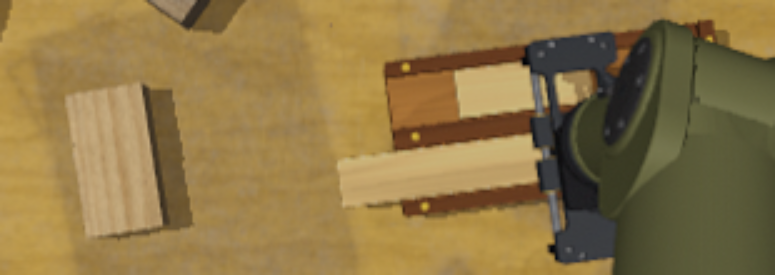

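The slat slid straight; its left end is now at crop (338-343,158-207), about 58 mm past the jig end. I'll push about 9 mm more, then back off and lift.

jog_arm(claw=[0, 0, 0, 0, 0], xyz=[[0, 0, -3], [0, 0, -6], [0, 0, -9], [0, 0, -9], [0, 0, -1]], roll=[0, 0, 0, 0, 0])

```text
time: 4.75
position: [0.531, -0.0865, 0.0341]
tool_rot: [1.098, 1.276, -1.102]
ft_force: [0.8, -0.8, 0.4]
grip_width: 0.008
```

jog_arm(claw=[0, 0, 0, 0, 0], xyz=[[0, 0, 5], [-45, 0, 5], [-90, 0, 5], [-130, 0, 5], [-130, 0, 5]], roll=[0, 0, 0, 0, 0])

```text
time: 5.25
position: [0.5359, -0.0929, 0.17]
tool_rot: [1.104, 1.268, -1.096]
ft_force: [-0.3, 0.1, -0.4]
grip_width: 0.008
```

```bash
python3 to.py 504 105 160 8.2; python3 -c "
from h import *
C=cam('top');print(topl([(305.2,203.2),(307.2,222.8)],.038,C))"
```

```text
t 5.25 pos [535.9 -92.9 170. ] yaw 8.36 tilt [ 0.008 -0.001 -1.   ] F [-0.3  0.1 -0.4] w 0.7
xyz [   9.6   -2.9 -200.4] roll 0.2
[[0.52468782 0.12043349 0.038     ]
 [0.47812546 0.1150417  0.038     ]]
```

jog_arm(claw=[87, 87, 87, 87, 87], xyz=[[10, -3, -192], [10, -3, -192], [10, -3, -192], [10, -3, -192], [10, -3, -192]], roll=[0, 0, 0, 0, 0])

```text
time: 5.75
position: [0.5034, 0.1032, 0.1586]
tool_rot: [1.098, 1.275, -1.089]
ft_force: [-0.1, -0.2, -0.2]
grip_width: 0.373
```

jog_arm(claw=[87, 87, 87, 87], xyz=[[0, 0, 0], [0, 0, 0], [0, 0, 0], [0, 0, 0]], roll=[0, 0, 0, 0])

```text
time: 6.15
position: [0.5037, 0.1018, 0.1586]
tool_rot: [1.1, 1.273, -1.091]
ft_force: [0.8, 0.1, -0.0]
grip_width: 0.737
```

```bash
python3 to.py 504.8 96.7 100 8.2; python3 look.py p3.png
python3 - <<'E'
from h import *
s=get_state();im,d=get_image('wrist');save('w2.png',im)
E
```

```text
t 6.15 pos [503.7 101.8 158.6] yaw 8.77 tilt [ 0.007  0.001 -1.   ] F [ 0.8  0.1 -0. ] w 64.2
xyz [58.6 -0.1  5.2] roll 0.6
```

View pics/w2.png

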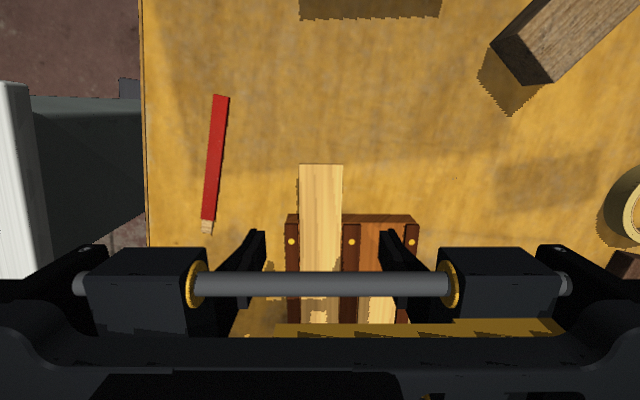

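View pics/s_p3.png

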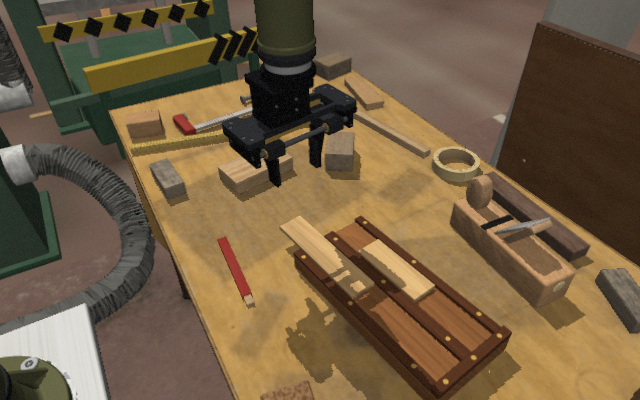

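The slat sticks out of the open end. In the wrist view its end is at row 164, columns 299-342, the jig end is at about row 214, and the short slat hasn't moved.

```bash
python3 - <<'E'
from h import *
s=get_state();C=cam('wrist',s);im=cv2.imread('pics/w2.png')
q=topl([(299.5,164),(342,163.5),(345,214),(286,214.5)],[.038],C)[:,:2]
q[2:]=topl([(345,214),(286,214.5)],.037,C)[:,:2]
u=np.array([-np.sin(np.radians(8.2)),np.cos(np.radians(8.2))]);v=np.array([u[1],-u[0]])
S=np.array([.5266,-.0548]);print(q,(q-S)@u,(q-S)@v)
E
python3 to.py 504.8 96.7 15 8.2
```

```text
[[0.47784258 0.12602056]
 [0.52076238 0.13317132]
 [0.53383879 0.07876702]
 [0.47053596 0.06848335]] [0.18592611 0.18688216 0.131169   0.13001929] [-0.0224687   0.02103221  0.0262153  -0.03790709]
t 6.3 pos [503.6 102.5 158.7] yaw 8.83 tilt [ 0.007  0.002 -1.   ] F [0.1 0.6 0.6] w 76.3
xyz [143.6  -0.7   6. ] roll 0.6
```

jog_arm(claw=[87, 87, 87, 87, 87], xyz=[[20, -1, 4], [60, -1, 4], [100, -1, 4], [130, -1, 4], [141, -1, 4]], roll=[0.6, 0.6, 0.6, 0.6, 0.6])

```text
time: 6.8
position: [0.5019, 0.0977, 0.0148]
tool_rot: [1.103, 1.272, -1.102]
ft_force: [-0.3, -0.1, -0.4]
grip_width: 0.996
```

```bash
python3 to.py 504.5 98.7 15.5 8.2
```

```text
t 6.8 pos [501.9  97.7  14.8] yaw 8.21 tilt [ 0.002 -0.    -1.   ] F [-0.3 -0.1 -0.4] w 86.6
xyz [-0.7  2.8 -0.6] roll 0.0
```

jog_arm(claw=[87, 70, 40, 40, 40], xyz=[[-0.7, 2.8, -0.6], [-0.7, 2.8, -0.6], [-0.7, 2.8, -0.6], [-0.7, 2.8, -0.6], [-0.7, 2.8, -0.6]], roll=[0, 0, 0, 0, 0], force=30)

```text
time: 7.3
position: [0.5053, 0.099, 0.0165]
tool_rot: [1.105, 1.271, -1.1]
ft_force: [-0.5, -0.1, 0.0]
grip_width: 0.717
```

jog_arm(claw=[40, 40, 40, 40, 40], xyz=[[0, 0, 0], [0, 0, 0], [0, 0, 0], [0, 0, 0], [0, 0, 0]], roll=[0, 0, 0, 0, 0])

```text
time: 7.8
position: [0.5055, 0.0991, 0.0167]
tool_rot: [1.105, 1.271, -1.1]
ft_force: [0.4, -0.0, 1.8]
grip_width: 0.522
```

```bash
python3 to.py 504.5 98.7 15.5 8.2
```

```text
t 7.8 pos [505.5  99.1  16.7] yaw 8.22 tilt [ 0.004  0.001 -1.   ] F [ 0.4 -0.   1.8] w 45.4
xyz [ 1.2 -1.1  0.3] roll 0.0
```

Gripped (45.4 mm). A few more rows to settle the grip, then lift gently.

jog_arm(claw=[40, 40, 40, 40, 40], xyz=[[0, 0, 0], [-3, 0, 0], [-8, 0, 0], [-15, 0, 0], [-22, 0, 0]], roll=[0, 0, 0, 0, 0], force=40)

```text
time: 8.3
position: [0.5054, 0.0991, 0.0393]
tool_rot: [1.105, 1.271, -1.1]
ft_force: [0.3, -0.1, -0.3]
grip_width: 0.519
```

jog_arm(claw=[40, 40, 40, 40, 40], xyz=[[-10, 0, 0], [-22, 0, 0], [-35, 0, 0], [-48, 0, 0], [-58, 0, 0]], roll=[0, 0, 0, 0, 0])

```text
time: 8.8
position: [0.5057, 0.0991, 0.099]
tool_rot: [1.106, 1.27, -1.099]
ft_force: [-0.5, 0.3, -1.2]
grip_width: 0.525
```

```bash
python3 to.py 508.4 405 95 10.5; python3 look.py p4.png;python3 - <<'E'
from h import *
P=world(np.load('topd2.npy'),cam('top'))
u=np.array([-np.sin(np.radians(8.2)),np.cos(np.radians(8.2))]);v=np.array([u[1],-u[0]])
q=P-np.array([.5266,-.0548,0]);a=q[...,:2]@u;b=q[...,:2]@v
k=(abs(b)<.018)&(a>-.05)&(a<.2)&(P[...,2]>.06)&(P[...,2]<.13)
for lo in np.arange(-.03,.2,.02):
    kk=k&(a>lo)&(a<lo+.02);print(round(lo,2),kk.sum(),np.median(P[kk][:,2]).round(4) if kk.any() else '')
E
```

```text
t 8.8 pos [505.7  99.1  99. ] yaw 8.2 tilt [ 0.005  0.001 -1.   ] F [-0.5  0.3 -1.2] w 45.7
xyz [   4.4   46.3 -302.4] roll -2.3
-0.03 33 0.1198
-0.01 155 0.1202
0.01 150 0.1204
0.03 148 0.1202
0.05 26 0.1209
0.07 0 
0.09 0 
0.11 0 
0.13 0 
0.15 0 
0.17 0 
0.19 0
```

View pics/s_p4.png

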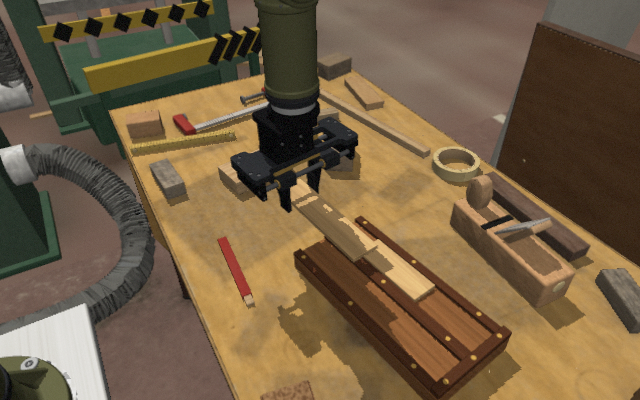

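The slat is held level (top at 0.120 all along). Next: its far end relative to the grip.

Run:
```python
from h import *
C=cam('top');P=world(np.load('topd2.npy'),C)
m=((P[...,2]>.105)&(P[...,2]<.128)).astype(np.uint8)
m[:,:290]=0
c=[c for c in cv2.findContours(m,cv2.RETR_EXTERNAL,cv2.CHAIN_APPROX_NONE)[0] if cv2.contourArea(c)>200]
g=np.array([.5057,.0991]);u=np.array([-np.sin(np.radians(8.2)),np.cos(np.radians(8.2))]);v=np.array([u[1],-u[0]])
for k in c:
    W=topl(k.reshape(-1,2),.120,C)[:,:2];q=W-g;a=q@u;b=q@v
    print(cv2.contourArea(k),a.min(),a.max(),b.min(),b.max(),cv2.minAreaRect((W*1000).astype(np.float32)))
    for lo,hi in[(-.165,-.15),(-.15,-.12),(-.12,-.09),(-.09,-.06)]:
        z=(a>lo)&(a<hi);print(b[z].min(),b[z].max())
```

```text
682.5 -0.6289409772667224 -0.558295336901893 -0.1904618211510792 -0.12737723041137816 ((434.0434875488281, -509.93731689453125), (57.117431640625, 65.91942596435547), 0.12962789833545685)Traceback (most recent call last):
  File "<stdin>", line 11, in <module>
    return umr_minimum(a, axis, None, out, keepdims, initial, where)
ValueError: zero-size array to reduction operation minimum which has no identity
```

Run:
```python
from h import *
C=cam('top');P=world(np.load('topd2.npy'),C)
m=((P[...,2]>.105)&(P[...,2]<.128)&(abs(P[...,0]-.52)<.06)&(P[...,1]>-.15)&(P[...,1]<.06))
g=np.array([.5057,.0991]);u=np.array([-np.sin(np.radians(8.2)),np.cos(np.radians(8.2))]);v=np.array([u[1],-u[0]])
W=P[m][:,:2];q=W-g;a=q@u;b=q@v
print(m.sum())
for lo,hi in[(-.19,-.15),(-.15,-.12),(-.12,-.09),(-.09,-.06)]:
    z=(a>lo)&(a<hi);print(z.sum(),a[z].min(),b[z].min(),b[z].max(),b[z].mean())
```

```text
658
192 -0.17015227330160046 -0.023900775439639903 0.02187795463138383 -0.0011011534533803904
293 -0.14994288899478733 -0.02365221204995503 0.022281332094488692 -0.0006830014666523542
173 -0.1198564852252111 -0.02325003412689415 0.022683963949940007 -0.0006700180531534972Traceback (most recent call last):
  File "<stdin>", line 8, in <module>
    return umr_minimum(a, axis, None, out, keepdims, initial, where)
ValueError: zero-size array to reduction operation minimum which has no identity
```

jog_arm(claw=[40, 40, 40, 40, 40], xyz=[[-20, 4, -20], [-40, 10, -50], [-50, 15, -85], [-50, 17, -115], [-50, 17, -130]], roll=[0, 0, -2.3, -2.3, -2.3])

```text
time: 9.4
position: [0.5035, 0.2337, 0.1492]
tool_rot: [1.075, 1.289, -1.064]
ft_force: [-0.3, 0.2, 0.2]
grip_width: 0.523
```

jog_arm(claw=[40, 40], xyz=[[0, 0, 0], [0, 0, 0]], roll=[0, 0])

```text
time: 9.6
position: [0.5031, 0.2325, 0.1484]
tool_rot: [1.073, 1.288, -1.066]
ft_force: [-0.3, 0.3, -0.6]
grip_width: 0.523
```

```bash
python3 to.py 508.6 405.4 110 10.5
python3 - <<'E'
from h import *
s=get_state();im,d=get_image('wrist');save('w3.png',im);np.save('w3i.npy',im)
C=cam('wrist',s);P=world(d,C);np.save('w3P.npy',P)
m=((P[...,2]>.027)&(P[...,2]<.037)&(d>0)&(abs(P[...,0]-.52)<.09)&(abs(P[...,1]-.336)<.065)).astype(np.uint8)
c=max(cv2.findContours(m,cv2.RETR_EXTERNAL,cv2.CHAIN_APPROX_NONE)[0],key=cv2.contourArea)
W=topl(c.reshape(-1,2),.032,C)[:,:2]*1000
print(cv2.minAreaRect(W.astype(np.float32)),np.median(P[m>0][:,2]))
v=im.copy();cv2.drawContours(v,[c],-1,(0,255,0),1);save('w3v.png',v)
E
```

```text
t 9.6 pos [503.1 232.5 148.4] yaw 10.72 tilt [ 0.005  0.001 -1.   ] F [-0.3  0.3 -0.6] w 45.5
xyz [  38.7   37.4 -168.8] roll 0.2
((520.4629516601562, 336.3582458496094), (140.33041381835938, 75.28007507324219), 10.371679306030273) 0.032792272378230625
```

View pics/w3v.png

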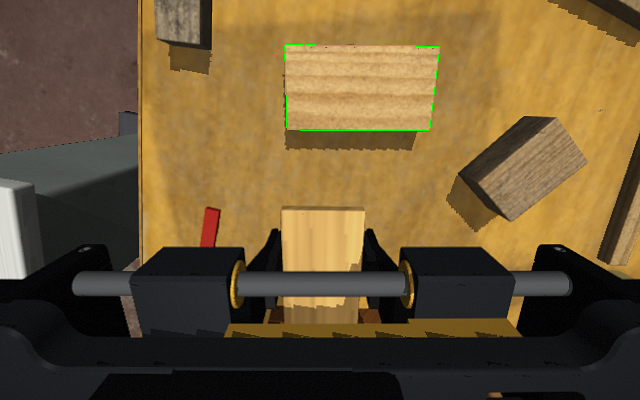

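The wrist view outlines the block cleanly (140.3 x 75.3 mm, centre (520.5, 336.4), 10.4°). The slat's free end shows at row 207, columns 282-364.

```bash
python3 - <<'E'
from h import *
s=get_state();C=cam('wrist',s);q=topl([(282,207),(364,208)],s['position'][2]+.0213,C)
print(((q-np.array(s['position']))@R.from_rotvec(s['tool_rot']).as_matrix()).round(4))
E
python3 to.py 507.8 405.7 80 10.4
```

```text
[[-0.0214 -0.0212 -0.0317]
 [-0.0212  0.0228 -0.031 ]]
t 9.65 pos [503.5 231.7 148.6] yaw 10.63 tilt [ 0.006  0.001 -1.   ] F [-0.4  0.4 -0.6] w 45.6
xyz [  68.9   36.  -170.2] roll 0.2
```

jog_arm(claw=[40, 40, 40, 40, 40], xyz=[[0, 8, -35], [0, 18, -80], [10, 28, -120], [30, 34, -150], [50, 37, -169]], roll=[0.2, 0.3, 0.3, 0.3, 0.3])

```text
time: 10.15
position: [0.5096, 0.4058, 0.0984]
tool_rot: [1.079, 1.285, -1.07]
ft_force: [-0.6, 0.1, -1.1]
grip_width: 0.521
```

jog_arm(claw=[40, 40], xyz=[[0, 0, 0], [0, 0, 0]], roll=[0, 0])

```text
time: 10.35
position: [0.5103, 0.4034, 0.0978]
tool_rot: [1.079, 1.283, -1.073]
ft_force: [-0.0, -1.0, -0.3]
grip_width: 0.516
```

```bash
python3 to.py 507.8 405.7 20 10.4
```

```text
t 10.35 pos [510.3 403.4  97.8] yaw 10.22 tilt [ 0.006 -0.001 -1.   ] F [-0.  -1.  -0.3] w 44.9
xyz [77.8 -2.6 -2.8] roll -0.2
```

jog_arm(claw=[40, 40, 40, 40, 40], xyz=[[20, -2.6, -2], [40, -2.6, -2], [57, -2.6, -2], [67, -2.6, -2], [73, -2.6, -2]], roll=[-0.2, -0.2, -0.2, -0.2, -0.2])

```text
time: 10.85
position: [0.5084, 0.4037, 0.0245]
tool_rot: [1.077, 1.283, -1.072]
ft_force: [0.9, 0.1, -1.1]
grip_width: 0.519
```

jog_arm(claw=[40, 40], xyz=[[0, 0, 0], [0, 0, 0]], roll=[0, 0])

```text
time: 11.05
position: [0.509, 0.4036, 0.0251]
tool_rot: [1.078, 1.283, -1.071]
ft_force: [-0.0, -0.3, 0.5]
grip_width: 0.523
```

```bash
python3 to.py 507.8 404.9 19.5 10.4
```

```text
t 11.05 pos [509.  403.6  25.1] yaw 10.32 tilt [ 0.007 -0.001 -1.   ] F [-0.  -0.3  0.5] w 45.5
xyz [ 5.6 -1.  -1.5] roll -0.1
```

jog_arm(claw=[40, 40, 40, 40, 40], xyz=[[2, -1, -1.5], [3.5, -1, -1.5], [4.8, -1, -1.5], [5.5, -1, -1.5], [5.5, -1, -1.5]], roll=[0, 0, 0, 0, 0])

```text
time: 11.55
position: [0.5077, 0.4049, 0.0195]
tool_rot: [1.078, 1.283, -1.071]
ft_force: [0.0, 0.2, -1.3]
grip_width: 0.523
```

jog_arm(claw=[40, 40, 40], xyz=[[0.5, 0, 0], [1, 0, 0], [1, 0, 0]], roll=[0, 0, 0])

```text
time: 11.85
position: [0.5079, 0.4049, 0.0188]
tool_rot: [1.078, 1.283, -1.071]
ft_force: [0.0, 0.3, 0.8]
grip_width: 0.524
```

```bash
python3 to.py 507.8 404.9 19.5 10.4
```

```text
t 11.85 pos [507.9 404.9  18.8] yaw 10.31 tilt [ 0.007 -0.001 -1.   ] F [0.  0.3 0.8] w 45.6
xyz [-0.7 -0.  -0. ] roll -0.1
```

jog_arm(claw=[40, 40, 40], xyz=[[0.5, 0, 0], [1, 0, 0], [1, 0, 0]], roll=[0, 0, 0])

```text
time: 12.15
position: [0.5078, 0.405, 0.0183]
tool_rot: [1.078, 1.283, -1.071]
ft_force: [-1.4, -1.2, 4.2]
grip_width: 0.523
```

```bash
python3 to.py 507.8 404.9 19.5 10.4
```

```text
t 12.15 pos [507.8 405.   18.3] yaw 10.32 tilt [ 0.007 -0.001 -1.   ] F [-1.4 -1.2  4.2] w 45.5
xyz [-1.2 -0.   0.1] roll -0.1
```

Contact (about 4 N). Release slowly and check.

jog_arm(claw=[46, 49, 52, 56, 60], xyz=[[-0.4, 0, 0], [-0.4, 0, 0], [-0.4, 0, 0], [-0.4, 0, 0], [-0.4, 0, 0]], roll=[0, 0, 0, 0, 0], force=5)

```text
time: 12.65
position: [0.5078, 0.4049, 0.0185]
tool_rot: [1.078, 1.283, -1.072]
ft_force: [0.2, -1.1, 0.6]
grip_width: 0.654
```

jog_arm(claw=[75, 75, 75, 75, 75], xyz=[[0, 0, 0], [0, 0, 0], [0, 0, 0], [0, 0, 0], [0, 0, 0]], roll=[0, 0, 0, 0, 0])

```text
time: 13.15
position: [0.5078, 0.405, 0.0185]
tool_rot: [1.078, 1.283, -1.071]
ft_force: [0.0, 0.2, 0.2]
grip_width: 0.86
```

```bash
python3 to.py 507.8 404.9 140 10.4
```

```text
t 13.15 pos [507.8 405.   18.5] yaw 10.31 tilt [ 0.007 -0.001 -1.   ] F [0.  0.2 0.2] w 74.9
xyz [-121.5    0.8    0.3] roll -0.1
```

jog_arm(claw=[75, 75, 75, 75, 75], xyz=[[-10, 0, 0], [-35, 0, 0], [-75, 0, 0], [-115, 0, 0], [-150, 0, 0]], roll=[0, 0, 0, 0, 0])

```text
time: 13.65
position: [0.5072, 0.4052, 0.1717]
tool_rot: [1.08, 1.282, -1.07]
ft_force: [0.1, 0.6, 0.2]
grip_width: 0.864
```

jog_arm(claw=[75, 75, 75, 75, 75], xyz=[[0, -40, -30], [0, -80, -60], [0, -120, -90], [0, -130, -130], [0, -130, -150]], roll=[0, 0, 0, 0, 0])

```text
time: 14.15
position: [0.3473, 0.5336, 0.1716]
tool_rot: [1.076, 1.289, -1.064]
ft_force: [-0.0, 0.5, 0.7]
grip_width: 0.86
```

```bash
python3 to.py 507.8 404.9 140 10.4; python3 look.py p5.png
python3 - <<'E'
from h import *
C=cam('top');P=world(np.load('topd2.npy'),C);im=np.load('topi2.npy')
for n,(zl,zh),(x,y),hw,z in [('long',(.036,.046),(.52,.336),(.04,.13),.04),('block',(.025,.046),(.52,.336),(.09,.13),.032),]:
    m=((P[...,2]>zl)&(P[...,2]<zh)&(abs(P[...,0]-x)<hw[0])&(abs(P[...,1]-y)<hw[1])).astype(np.uint8)
    c=max(cv2.findContours(m,cv2.RETR_EXTERNAL,cv2.CHAIN_APPROX_NONE)[0],key=cv2.contourArea)
    W=topl(c.reshape(-1,2),z,C)[:,:2]*1000
    print(n,cv2.minAreaRect(W.astype(np.float32)))
    if n=='long':
        q=P[m>0];print(np.linalg.lstsq(np.c_[q[:,:2],np.ones(len(q))],q[:,2],rcond=None)[0])
save('fin.png',cv2.resize(im[120:260,140:480],None,fx=2.3,fy=2.3))
E
```

```text
t 14.15 pos [347.3 533.6 171.6] yaw 10.69 tilt [ 0.006  0.004 -1.   ] F [-0.   0.5  0.7] w 74.8
xyz [ 32.1 133.6 156.3] roll 0.3
long ((519.4042358398438, 335.36834716796875), (49.384857177734375, 199.97784423828125), 9.269160270690918)
[0.00337231 0.00015005 0.03886662]
block ((521.1050415039062, 337.5374450683594), (137.6642303466797, 201.73565673828125), 10.185935974121094)
```

View pics/fin.png

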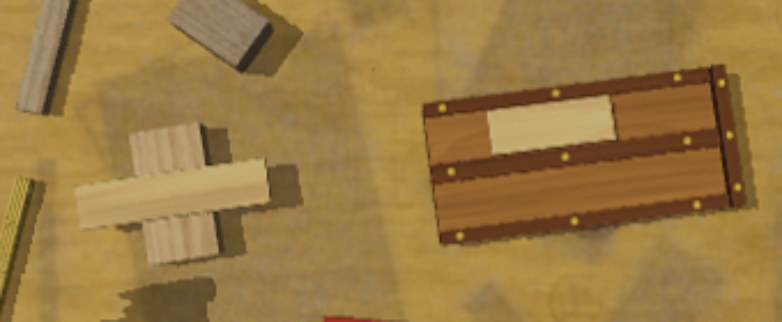

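The long slat lies level across the block, at crop (75-270,160-228) and centred on it. The short slat is still in its groove and the robot is clear, so I'll hand in.

```bash
python3 -c "
from h import *
print(order.close_job())"
```

```text
the job is handed in; nothing more can be done
None
```

The job is handed in, after about 14 s of robot time. The long slat lies flat across the short way of the pale block, and no verdict was reported back.

I pushed the slat along its groove with the closed fingers until about 66 mm stuck out past the open end. I then gripped it there by its edges, carried it level and released it on the block after a contact of about 4 N.

**Last checks (top camera, after the gripper had moved clear):**
- **Centring:** the slat centre is at (519, 335) mm. The block centre was measured at (520.5, 336.4) mm before placing, so they agree to about 2 mm.
- **Squareness:** the slat reads 9.3° and the block 10.2–10.4°, so it is square to about 1°.
- **Level:** the tilt of the slat's top surface is below 0.4%.
- **Short slat:** it looks unmoved in its groove. I judged this by eye and did not re-measure it.

**One disagreement:** the wrist view put the jig's end about 13 mm further out than the top view did. I took this to be the lower edge of the jig's end face and used the top view's value. If the wrist view was right, the overhang was nearer 55 mm than 66 mm.

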